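# Unclamp the finished cake mould and file it in its place in the rack

### The job

Slide the clamp's jaw wide open by its red handle while the green-lidded mould stays in its seat, then lift the mould out and stand it upright in the rack directly next to the red-lidded mould, on the side towards the rack's white end, its broad sides facing its neighbours like the others; slide the moulds already there apart along the row to make room. Set it down on the rack's floor before letting go rather than dropping it, leave all four moulds standing upright in the rack, and do not disturb the other things on the table.

Things in the scene. Friction and masses are not known exactly. Their poses are not given: they have to be found in the camera images.
- clamp: fixed grey bench clamp; origin on the table under the mould's seat. Its aluminium bed slopes 26.4 degrees, rising towards +x, so things on it lean back to -x (the robot). Base 130 mm in x, y from -120 to +50 mm. Fixed jaw on the mould's +y side: 14 mm thick, 106 mm off the bed. On the low (-x) side a rest 8 mm thick stands 40 mm off the bed; the high side is open.
- jaw (a joint): opening of the sliding jaw, m: 0 closed on the mould, 0.06 at its stop. It slides level along the clamp's -y, away from the mould, with 5 N friction, no spring, and stays where left. Dark plate 60 mm wide, 118 mm off the bed, 14 mm thick; its lip reaches up to 11 mm over the mould's lid when closed, so the mould cannot be lifted.
- handle (a point): grip point on the red handle on top of the sliding jaw, a block square to the sloping bed: 22 mm along the slope (grip across this) x 14 mm along the slide, standing 46 mm above the jaw's top; its end is 17.5 mm beyond this point, square to the bed. Moves with the jaw; axes are the clamp's, not tilted.
- green_center (a point): finished mould in the clamp: metal box 60 (x) x 40 (y) x 110 mm (z), green lid, about 0.35 kg. Point: its centre, half-way up. At the start its z is square to the bed (leaning 26.4 degrees to the robot), x runs up the slope, away from the robot, y is the clamp's y, between the jaws. Grip it by the faces 60 mm apart in x; in the rack its y lies along the row.
- rack: fixed low rack; origin under its centre on the table; row along y, white end plate at +y, dark one at -y. Inside 190 mm (y) x 70 mm (x), floor 6 mm above the table; rails 24 mm high, 6 thick; end plates 56 mm high, 8 thick. Three moulds stand in it in any order, free room scattered; no gap fits a fourth until they are slid along. With four in, 30 mm is free.
- red_center (a point): a neighbour in the rack: same mould with a red lid; 60 (x) x 40 (y) x 110 mm, about 0.35 kg. This point is its centre, half-way up (55 mm above its underside); z up, y along the row, +y towards the rack's white end (axes parallel to the rack's within 2 degrees).
- blue_center (a point): a neighbour in the rack: same mould with a blue lid; 60 (x) x 40 (y) x 110 mm, about 0.35 kg. This point is its centre, half-way up (55 mm above its underside); z up, y along the row, +y towards the rack's white end (axes parallel to the rack's within 2 degrees).
- yellow_center (a point): a neighbour in the rack: same mould with a yellow lid; 60 (x) x 40 (y) x 110 mm, about 0.35 kg. This point is its centre, half-way up (55 mm above its underside); z up, y along the row, +y towards the rack's white end (axes parallel to the rack's within 2 degrees).
- green: the finished green-lidded mould itself; origin at the centre of its underside (see point green_center).
- cup_a: bystander: small dark fluted cake cup, 58 mm across, 59 mm high, between clamp and rack; origin at the centre of its underside.
- cup_b: bystander: the same kind of cup, on the robot's side of the rack; origin at the centre of its underside.
- cup_c: bystander: the same kind of cup, beyond the rack; origin at the centre of its underside.
- bottle: bystander: tall amber bottle, 64 mm across, 220 mm high, between and beyond clamp and rack; origin at the centre of its underside.
- bowl: bystander: steel bowl, 140 mm across, 55 mm high, beyond the rack; origin at the centre of its underside.
- brush: bystander: pastry brush, 200 mm long, lying flat on the robot's side; origin under its middle.
- timer: bystander: yellow kitchen timer, 35 x 75 x 60 mm, standing on the robot's side of the clamp; origin at the centre of its underside.
Mind the look-alikes: they are no part of the job. Leave any purple look-alike of the green alone.

How it is judged (in metres and radians):
On the way, in this order (a step that is already met when the one before it is completed fails the run):
1. the jaw is open by at least 45 mm with the green mould still in its seat (value of joint jaw above 0.045 m and distance of green_center from where it was at the start of the episode below 0.015 m), for 0.2 s.
2. the green mould is lifted out of the clamp, at least 60 mm from its seat (distance of green_center from where it was at the start of the episode above 0.06 m), for 0.1 s.
3. the green mould is set down in the rack while still held: within 12 mm of its floor with the fingers on it (z of green_center in the frame of rack below 0.073 m and x of green_center in the frame of rack between -0.02 and 0.02 m and y of green_center in the frame of rack between -0.085 and 0.085 m and contact force between the fingers and green above 0.5 N), for 0.1 s.
At the end, for the whole second after the job is handed in: All four moulds stand on the rack's floor (centres within 12 mm of its middle line, 5 mm of seated height, tilt under 0.09 rad), at rest; green's centre is 36 to 78 mm from red's on the white-end side, its y axis within 0.2 rad of the row (y of green_center in the frame of red_center between 0.036 and 0.078 m and angle between the y axis of green_center and the y axis of rack, either way round below 0.2 rad and x of green_center in the frame of rack between -0.012 and 0.012 m and y of green_center in the frame of rack between -0.08 and 0.08 m and z of each of green_center, red_center, blue_center, yellow_center in the frame of rack below 0.066 m and angle between each of green_center, red_center, blue_center, yellow_center's own z axis and vertical below 0.09 rad and x of red_center in the frame of rack between -0.012 and 0.012 m and y of red_center in the frame of rack between -0.08 and 0.08 m and x of blue_center in the frame of rack between -0.012 and 0.012 m and y of blue_center in the frame of rack between -0.08 and 0.08 m and x of yellow_center in the frame of rack between -0.012 and 0.012 m and y of yellow_center in the frame of rack between -0.08 and 0.08 m and linear speed of green below 0.02 m/s); the robot touches nothing.
It fails at once if a cup, the bottle, bowl, brush or timer is moved by more than 30 mm (distance of any of cup_a, cup_b, cup_c, bottle, bowl, brush, timer from where it was at the start of the episode above 0.03 m).
It also fails if it takes over 69 s, if anything falls off the work surface, if the arm or the gripper's body presses on something with over 40 N, if the wrist force passes 120 N, or if a joint passes its speed limit or range.

### The arm

A 6-joint arm with a two-finger parallel gripper is mounted at the origin on the work surface. World frame = base frame: x ahead of the robot, y to its left, z up, the work surface at z = 0. Lengths are in m, angles in degrees, forces in N, time in s.
With the tool pointing down it reaches from about 0.35 to 0.875 m from the base axis. Payload 4.2 kg.
Tool frame: the origin (TCP) lies midway between the tips of the shut fingers; the grasp point (between the pads) lies 19 mm behind it; z points along the fingers, y is the direction in which the jaws open and shut (so a half turn about z gives the same grasp; the last joint's range is limited). The gripper opens to 87 mm and grips with 3 to 60 N. Pads are 19 mm wide; open, the fingers measure 117 mm over their backs; the gripper's body (75 mm by 190 mm) begins 51 mm behind the grasp point.
Start: joints at [90.504, 22.042, 0.453, 0, -68.411, -14.817], TCP at [0.154, 0.606, 0.223] pointing down, gripper open.
Joint ranges: [-179.83, 179.83], [-69.29, 118.12], [-61.27, 80.66], [-181.25, 117.63], [-171.15, -9.14], [-177.46, 177.46]. Speed limits (degrees/s): [159.86, 159.86, 180, 180, 180, 180].

### API

Orientations are given as a 3x3 rotation matrix whose columns are the frame's x, y, z axes.
In Python, from station import r gives the robot as it stands.
- The arm moves only by the tool carry_out, never from a script. Its argument "steps" is a list of rows, each a list of 2 entries, a list of its own where there are three numbers: the shift along the tool's x, y, z in cm, then the turn about the tool's z in degrees. In form: [[[x, y, z], twist], ...]. A call has 1 to 20 rows; each row is the pose to reach, as a shift and turn from the pose measured when the call began, along the tool's axes at that moment; what a row does not reach only later rows make up. A row lasts 1/10 s, in which the tool goes at most 50 mm and 8.59 degrees, less where a joint would pass 70% of its speed; a pose out of reach is approached as far as the arm can. A call with a gripper value outside its range is refused whole. "gripper" is the gripper's target within -1 to 1 (fully open at 1, half-way at 0, shut at -1), set as the call begins (left out, the last holds). The fingers move at their own pace and stop on an object; the grip force is fixed at half the most. Time passes only in rows, so rows that repeat a pose let the fingers close. It gives the time, the measured TCP pose, the force and the opening at its end, in the units of the state.
- r.sense(): the state, without advancing time (a new reading comes with each control period).
- r.capture(name): name is "side" or "top" or "wrist"; returns the picture (400x640x3 uint8, red, green, blue); there is no depth.
- r.calibration(name): a dict with "camera_matrix" (3x3 intrinsics, pixels), "world_from_camera" (4x4, takes a point from camera to world coordinates). Camera axes: x right, y up, looking along -z (the intrinsics and any distortion apply to the point x, -y, -z); pixel columns grow to the right and rows downward; lengths in m; the calibration is good to about 2 mm. The wrist camera is an equidistant fisheye: a pixel r from the principal point sees the ray r / f radians off the axis. A picture is of the moment at which its call begins: read the wrist's pose just before it. calibration takes no time and is no camera call; for the wrist camera it gives the pose at the moment of the call.
- r.finish_job(): hands the job in, once; it reports no verdict.
Trained networks look in the newest picture that a camera, given by its name, has taken for a name from the list of things; names that differ only in an ending like _2 or _b are one class to them, and where a whole thing is asked for, a point or a joint stands for the part that bears it (a point fixed in the world has none). Each returns a list of dicts, best first, with "confidence" (0 to 1); they miss things now and then, are a little off and sometimes report something else, mostly with a low value. They report only what shows in the picture. A call takes as long as a camera call. They do not tell look-alikes from the thing itself.
- r.cut_out(camera, target): "pixels" (400x640 bool, what is visible of it).
- r.place_of(camera, target): "centre" ([x, y, z] in m, in world coordinates, good to about 4 mm: a listed point, or the origin of a listed thing).
The state is a dict: "time_s": time; "joints": joint angles; "joint_velocities": joint speeds; "effort": joint torques, N m; "tcp_pos": TCP position; "ee_rot": TCP orientation; "wrist_force": force on the tool from outside, world axes, zero at the start; "moment": the same for the moment, N m; "gripper_width": opening from 0.0 (shut) to 1.0 (fully open).
Only numpy, scipy, OpenCV 4.12 (cv2) and the standard library are available. Lean on these libraries where they do the work, as an engineer would, in place of code of your own. Each camera call takes 0.05 s, during which the arm holds its last target. There are 200 camera calls.

## Working session

There is one attempt and no reset: what is moved stays moved. The work goes in short steps, Python scripts to look and compute and a tool call to move; the robot and the scene stay as the last step left them, time stands still between calls to the robot, and variables do not carry over. Pictures are saved under pics/ and viewed, about 8 in all and at most 12, crops included, and the job is handed in when it is done.

Besides the shell and the picture viewer there is one more tool, called after ">>>" as a command line: name --argument value ..., lists and objects as JSON in quotes. carry_out: Moves the arm, as the interface text tells. Its arguments: {"type":"object","properties":{"steps":{"type":"array","items":{"type":"array"}},"gripper":{"type":"number"}},"required":["steps"]}

```bash
mkdir -p pics; ls; python3 - <<'E'
from station import r
import cv2,numpy as np
s=r.sense(); print(s['time_s'],s['tcp_pos'],s['ee_rot'],s['gripper_width'])
for c in ['side','top']:
    im=r.capture(c); cv2.imwrite(f'pics/{c}0.png',im[:,:,::-1])
    k=r.calibration(c); print(c,np.round(k['camera_matrix'],1).tolist(),np.round(k['world_from_camera'],3).tolist())
    for n in ['clamp','handle','green_center','rack','red_center','blue_center','yellow_center','cup_a','bottle','bowl','brush','timer']:
        try: print(n,[(np.round(d['centre'],3).tolist(),round(d['confidence'],2)) for d in r.place_of(c,n)][:4])
        except Exception as e: print(n,e)
print(r.sense()['time_s'])
E
```

```text
pics
0.0 [0.15431825 0.60502637 0.22146433] [[ 9.68919264e-01 -2.47376755e-01 -4.49110332e-04]
 [-2.47377145e-01 -9.68916921e-01 -2.13263807e-03]
 [ 9.24144834e-05  2.17745374e-03 -9.99997625e-01]] 0.998342121268784
side [[377.1, 0.0, 312.7], [0.0, 377.1, 201.6], [0.0, 0.0, 1.0]] [[-0.811, 0.287, -0.51, 0.065], [-0.585, -0.416, 0.696, 0.542], [-0.012, 0.863, 0.505, 0.596], [0.0, 0.0, 0.0, 1.0]]
clamp [([0.639, -0.259, 0.0], 0.71), ([0.308, 0.141, 0.002], 0.62), ([0.741, 0.248, 0.003], 0.3)]
handle [([0.573, -0.295, 0.191], 0.73)]
green_center [([0.613, -0.262, 0.109], 0.74), ([0.432, -0.182, 0.021], 0.66), ([0.602, -0.481, 0.021], 0.63)]
rack [([0.522, 0.209, 0.004], 0.61)]
red_center [([0.537, 0.264, 0.065], 0.84)]
blue_center [([0.511, 0.151, 0.059], 0.63)]
yellow_center [([0.527, 0.212, 0.062], 0.83)]
cup_a [([0.74, 0.248, 0.003], 0.83), ([0.458, -0.024, 0.0], 0.78), ([0.312, 0.14, 0.003], 0.76)]
bottle [([0.679, -0.024, -0.001], 0.82)]
bowl [([0.769, 0.088, -0.002], 0.6), ([0.313, 0.14, 0.004], 0.18)]
brush [([0.354, -0.076, -0.004], 0.63)]
timer [([0.409, -0.33, 0.002], 0.92), ([0.529, 0.215, 0.06], 0.21)]
top [[407.5, 0.0, 309.9], [0.0, 407.5, 198.1], [0.0, 0.0, 1.0]] [[0.007, 0.983, -0.185, 0.298], [-1.0, 0.003, -0.022, -0.112], [-0.021, 0.185, 0.982, 1.445], [0.0, 0.0, 0.0, 1.0]]
clamp []
handle [([0.571, -0.296, 0.192], 0.73)]
green_center [([0.602, -0.484, 0.019], 0.81), ([0.426, -0.179, 0.019], 0.79), ([0.606, -0.262, 0.108], 0.61)]
rack [([0.524, 0.213, -0.004], 0.82)]
red_center [([0.541, 0.262, 0.063], 0.83)]
blue_center [([0.516, 0.149, 0.063], 0.68), ([0.54, 0.263, 0.063], 0.31)]
yellow_center [([0.527, 0.207, 0.059], 0.64)]
cup_a [([0.31, 0.142, 0.002], 0.71), ([0.736, 0.248, -0.005], 0.56), ([0.463, -0.022, -0.001], 0.55)]
bottle []
bowl [([0.768, 0.083, -0.001], 0.84)]
brush [([0.353, -0.074, 0.006], 0.69)]
timer [([0.41, -0.324, -0.003], 0.77)]
1.3
```

View pics/side0.png

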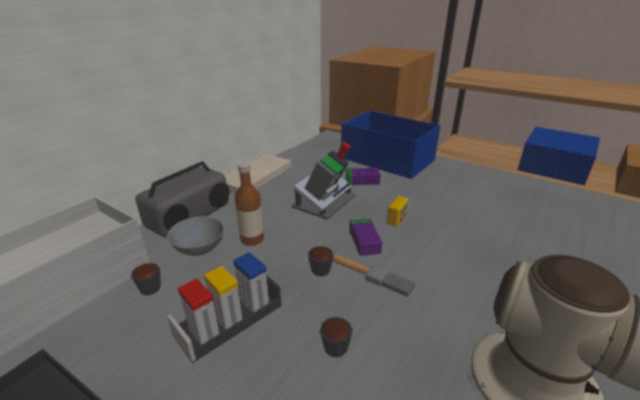

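View pics/top0.png

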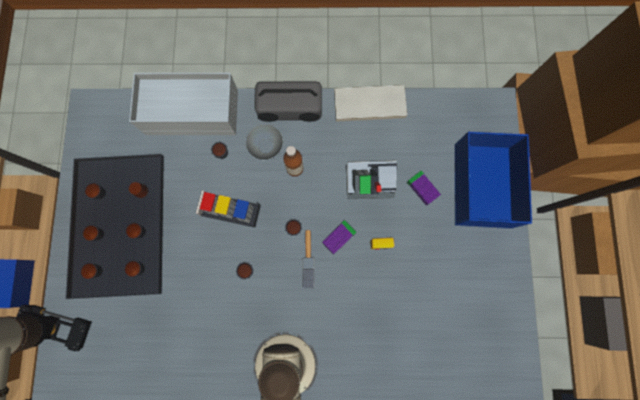

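The side view has the clamp with the green lid near (325,165) and its red handle near (345,150). The rack reads red, yellow, blue from the white end, near (170,335). The top view agrees, with purple look-alikes at (340,237) and (425,187). I'll go above the rack first.

```bash
cat > h.py <<'E'
from station import r
import numpy as np, cv2
def go(x,y,z,H):
    """shift (cm, tool axes) and twist (deg) to TCP x,y,z with tool-x heading H deg"""
    s=r.sense(); R=np.array(s['ee_rot']); p=np.array(s['tcp_pos'])
    h=np.degrees(np.arctan2(R[1,0],R[0,0])); tw=-((H-h+180)%360-180)
    d=R.T@(np.array([x,y,z])-p)*100
    print('t',round(s['time_s'],2),'p',np.round(p,4),'H',round(h,1),'->',np.round(d,2).tolist(),round(tw,1))
def look(c,names):
    im=r.capture(c)
    for n in names: print(n,[(np.round(d['centre'],4).tolist(),round(d['confidence'],2)) for d in r.place_of(c,n)][:3])
    return im
E
python3 -c "
from h import *
go(.53,.21,.30,-102)"
```

```text
t 1.3 p [0.1545 0.6056 0.2226] H -14.3 -> [46.16, 29.05, -7.74] 87.7
```

>>> carry_out --steps '[[[46.2,29,-7.7],87.7],[[46.2,29,-7.7],87.7],[[46.2,29,-7.7],87.7],[[46.2,29,-7.7],87.7],[[46.2,29,-7.7],87.7],[[46.2,29,-7.7],87.7],[[46.2,29,-7.7],87.7],[[46.2,29,-7.7],87.7],[[46.2,29,-7.7],87.7],[[46.2,29,-7.7],87.7],[[46.2,29,-7.7],87.7],[[46.2,29,-7.7],87.7],[[46.2,29,-7.7],87.7],[[46.2,29,-7.7],87.7],[[46.2,29,-7.7],87.7]]' --gripper 1

```text
time_s: 2.8
tcp_pos: [0.5296, 0.2114, 0.2994]
ee_rot: [[-0.206, -0.979, -0.0], [-0.979, 0.206, -0.0], [0.0, 0.0, -1.0]]
wrist_force: [-0.8, 0.1, -0.8]
gripper_width: 1.0
```

```bash
python3 - <<'E'
from h import *
s=r.sense(); print(s['time_s'],s['tcp_pos'],np.round(s['joints'],1))
im=look('wrist',['rack','red_center','blue_center','yellow_center']); cv2.imwrite('pics/w1.png',im[:,:,::-1])
m=r.cut_out('wrist','rack')
k=r.calibration('wrist'); print(np.round(k['camera_matrix'],1).tolist(),np.round(k['world_from_camera'],3).tolist())
E
```

```text
2.8 [0.52959522 0.21139402 0.29944769] [ 38.   14.2   0.1  -0.  -76.  -49.9]
rack [([0.5274, 0.2042, -0.0016], 0.84), ([0.4616, -0.0234, -0.001], 0.53)]
red_center [([0.5351, 0.2599, 0.0621], 0.87)]
blue_center [([0.764, 0.0843, 0.0016], 0.61)]
yellow_center [([0.527, 0.2044, -0.0042], 0.74), ([0.5261, 0.2116, 0.0612], 0.56)]
[[309.7, 0.0, 321.4], [0.0, 309.7, 198.1], [0.0, 0.0, 1.0]] [[-0.978, -0.201, -0.05, 0.517], [0.207, -0.949, -0.239, 0.146], [0.0, -0.244, 0.97, 0.461], [0.0, 0.0, 0.0, 1.0]]
```

View pics/w1.png

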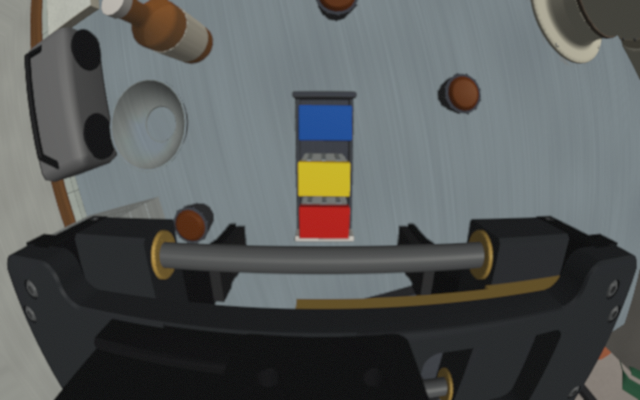

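The wrist view shows the rack lined up with the tool. The blue lid is at (325,122), yellow at (324,180), red at (325,222), the white plate at row 238 and the dark plate at row 95. I'll back-project the lid edges and plates.

```bash
cat >> h.py <<'E'
def ray(k,u,v,z):
    K=np.array(k['camera_matrix']);T=np.array(k['world_from_camera'])
    a=np.array([(u-K[0,2])/K[0,0],(v-K[1,2])/K[1,1]]);t=np.hypot(*a)
    d=np.array([*(a/t*np.sin(t)),np.cos(t)])*[1,-1,-1]; d=T[:3,:3]@d
    return T[:3,3]+d*(z-T[2,3])/d[2]
E
python3 - <<'E'
from h import *
k=r.calibration('wrist'); im=cv2.imread('pics/w1.png'); hsv=cv2.cvtColor(im,cv2.COLOR_BGR2HSV)
sub=np.zeros(im.shape[:2],bool); sub[90:245,290:360]=1
for n,lo,hi in [('red',(0,180),(6,181)),('yellow',(20,35),)*2 if 0 else ('red',(0,6),None),('yellow',(22,33),None),('blue',(105,125),None)]:
    if hi is not None: continue
    m=sub&(hsv[...,0]>=lo[0])&(hsv[...,0]<=lo[1])&(hsv[...,1]>150)&(hsv[...,2]>90)
    if n=='red': m|=sub&(hsv[...,0]>=174)&(hsv[...,1]>150)&(hsv[...,2]>90)
    v,u=np.nonzero(m); P=np.array([ray(k,a,b,.116)[:2] for a,b in zip(u,v)])
    c,(w,h),ang=cv2.minAreaRect(P.astype('f4')*1000); print(n,m.sum(),'mean',np.round(P.mean(0),4),'rect',np.round(c,1),round(w,1),round(h,1),round(ang,1), u.min(),u.max(),v.min(),v.max())
for nm,u,v,z in [('white',324,239,.056),('dark outer',324,94,.056),('dark inner',324,98,.056)]: print(nm,np.round(ray(k,u,v,z),4))
E
```

```text
red 1612 mean [0.5381 0.2593] rect [538.  259.6] 39.8 59.1 77.9 299 349 205 237
yellow 1789 mean [0.528  0.2096] rect [527.8 210.2] 40.6 58.8 77.2 298 350 161 196
blue 1867 mean [0.5133 0.1478] rect [513.4 148. ] 39.3 57.9 78.1 299 351 105 140
white [0.547 0.305 0.056]
dark outer [0.5063 0.1115 0.056 ]
dark inner [0.5074 0.1167 0.056 ]
```

```bash
python3 -c "
from h import *
go(.538,.2595,.25,-102)
go(.538,.2595,.080,-102)"
```

```text
t 3.1 p [0.5301 0.2109 0.2996] H -101.9 -> [-4.92, 0.23, 4.96] 0.1
t 3.1 p [0.5301 0.2109 0.2996] H -101.9 -> [-4.92, 0.23, 21.96] 0.1
```

>>> carry_out --steps '[[[-4.9,0.2,4],0],[[-4.9,0.2,9],0],[[-4.9,0.2,14],0],[[-4.9,0.2,19],0],[[-4.9,0.2,22],0],[[-4.9,0.2,22],0],[[-4.9,0.2,22],0]]'

```text
time_s: 3.8
tcp_pos: [0.539, 0.2597, 0.0803]
ee_rot: [[-0.206, -0.979, 0.001], [-0.979, 0.206, -0.001], [0.0, -0.001, -1.0]]
wrist_force: [0.6, -0.3, 0.7]
gripper_width: 0.999
```

>>> carry_out --steps '[[[0,0,0],0],[[0,0,0],0],[[0,0,0],0],[[0,0,0],0],[[0,0,0],0],[[0,0,0],0]]' --gripper -1

```text
time_s: 4.4
tcp_pos: [0.5386, 0.2599, 0.0813]
ee_rot: [[-0.206, -0.979, 0.001], [-0.979, 0.206, -0.0], [0.0, -0.001, -1.0]]
wrist_force: [-4.2, 0.5, 4.9]
gripper_width: 0.687
```

>>> carry_out --steps '[[[0.4,0,0],0],[[0.8,0,0],0],[[1.2,0,0],0],[[1.6,0,0],0],[[2.0,0,0],0],[[2.4,0,0],0],[[2.8,0,0],0],[[3.2,0,0],0],[[3.5,0,0],0],[[3.75,0,0],0],[[3.75,0,0],0],[[3.75,0,0],0]]'

```text
time_s: 5.6
tcp_pos: [0.5309, 0.2228, 0.0814]
ee_rot: [[-0.206, -0.979, 0.0], [-0.979, 0.206, -0.001], [0.001, -0.001, -1.0]]
wrist_force: [1.0, 2.5, -0.1]
gripper_width: 0.69
```

>>> carry_out --steps '[[[0,0,0],0],[[0,0,0],0],[[0,0,0],0],[[0,0,0],0],[[0,0,-4],0],[[0,0,-9],0],[[0,0,-14],0],[[-1,0,-18],0],[[-1,0,-20],0],[[-1,0,-20],0]]' --gripper 1

```text
time_s: 6.6
tcp_pos: [0.5341, 0.2335, 0.2853]
ee_rot: [[-0.205, -0.979, 0.007], [-0.979, 0.205, 0.003], [-0.004, -0.006, -1.0]]
wrist_force: [-0.5, -0.1, -0.2]
gripper_width: 1.0
```

```bash
python3 - <<'E'
from h import *
im=look('wrist',['rack']); cv2.imwrite('pics/w2.png',im[:,:,::-1])
go(.50,-.22,.34,-90)
E
```

```text
rack []
t 6.7 p [0.5322 0.2325 0.2807] H -101.9 -> [44.95, -6.16, -5.87] -11.9
```

View pics/w2.png

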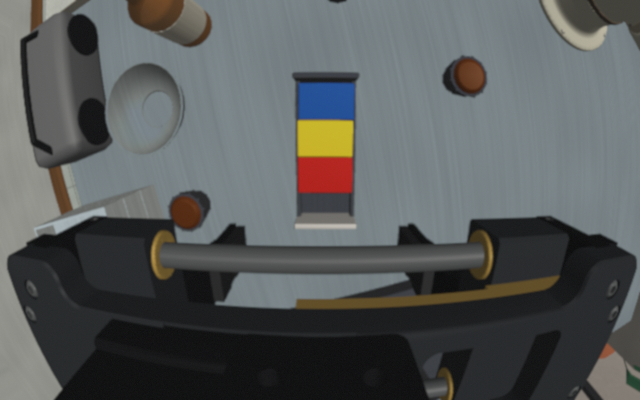

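All three moulds are packed towards the dark end (lids rows 82–193). The free slot lies between row 193 and the white plate at about row 222. I'll locate it, then move over the clamp.

```bash
python3 - <<'E'
from h import *
k=r.calibration('wrist'); d=np.array([.2079,.9781])
for n,u,v,z in [('redlid hi',325,157,.116),('redlid lo',325,193,.116),('blue hi',325,82,.116),('white in',326,222,.056),('white out',326,228,.056),('dark out',326,72,.056)]:
    p=ray(k,u,v,z); print(n,np.round(p,4),round(p[:2]@d,4))
E
```

```text
redlid hi [0.5232 0.2051 0.116 ] 0.3094
redlid lo [0.5312 0.2434 0.116 ] 0.3485
blue hi [0.5068 0.1273 0.116 ] 0.2299
white in [0.54   0.2959 0.056 ] 0.4016
white out [0.5417 0.3041 0.056 ] 0.41
dark out [0.5007 0.1076 0.056 ] 0.2093
```

>>> carry_out --steps '[[[8,-1.5,-5.9],-2],[[45,-6.2,-5.9],-11.9],[[45,-6.2,-5.9],-11.9],[[45,-6.2,-5.9],-11.9],[[45,-6.2,-5.9],-11.9],[[45,-6.2,-5.9],-11.9],[[45,-6.2,-5.9],-11.9],[[45,-6.2,-5.9],-11.9],[[45,-6.2,-5.9],-11.9],[[45,-6.2,-5.9],-11.9],[[45,-6.2,-5.9],-11.9],[[45,-6.2,-5.9],-11.9],[[45,-6.2,-5.9],-11.9],[[45,-6.2,-5.9],-11.9]]' --gripper -1

```text
time_s: 8.1
tcp_pos: [0.5003, -0.2194, 0.3399]
ee_rot: [[0.002, -1.0, -0.002], [-1.0, -0.002, -0.001], [0.001, 0.002, -1.0]]
wrist_force: [-0.0, 0.2, -0.8]
gripper_width: 0.008
```

```bash
python3 - <<'E'
from h import *
s=r.sense(); print(s['tcp_pos'],np.round(s['joints'],1))
im=look('wrist',['handle','green_center','clamp']); cv2.imwrite('pics/w3.png',im[:,:,::-1])
E
```

```text
[ 0.50033654 -0.21938898  0.33987711] [ -6.6  10.9   1.4   0.1 -80.6   6.7]
handle [([0.5686, -0.2981, 0.1859], 0.65)]
green_center [([0.6034, -0.4868, 0.0165], 0.92), ([0.4272, -0.181, 0.0233], 0.6)]
clamp []
```

View pics/w3.png

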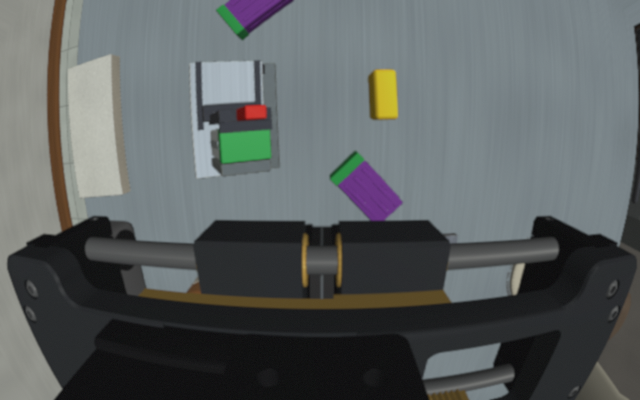

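```bash
python3 - <<'E'
from h import *
k=r.calibration('wrist')
def ln(n,a,b,z):
    p,q=ray(k,*a,z),ray(k,*b,z); print(n,np.round(p,4),np.round(q,4),'yaw',round(np.degrees(np.arctan2(-(q-p)[0],(q-p)[1])),1))
ln('left base',(191,62),(197,178),.09); ln('left base z0',(191,62),(197,178),.0); ln('right base',(275,65),(279,165),.027)
ln('lid high',(217,133),(219,163),.171); ln('lid low',(270,128),(271,158),.145)
ln('handle',(242,112),(254,112),.207)
im=cv2.imread('pics/w3.png'); cv2.imwrite('pics/w3c.png',cv2.resize(im[50:185,180:290],None,fx=5,fy=4.4,interpolation=cv2.INTER_CUBIC))
go(.573,-.22,.30,-90)
E
```

```text
left base [ 0.683  -0.3779  0.09  ] [ 0.6786 -0.2118  0.09  ] yaw 1.5
left base z0 [ 0.7226 -0.398   0.    ] [ 0.7173 -0.1957  0.    ] yaw 1.5
right base [ 0.5718 -0.3756  0.027 ] [ 0.5669 -0.2196  0.027 ] yaw 1.8
lid high [ 0.6162 -0.2766  0.171 ] [ 0.6154 -0.2429  0.171 ] yaw 1.4
lid low [ 0.5604 -0.2795  0.145 ] [ 0.5599 -0.2444  0.145 ] yaw 0.8
handle [ 0.5775 -0.297   0.207 ] [ 0.5656 -0.2965  0.207 ] yaw 87.6
t 8.3 p [ 0.5004 -0.2199  0.3403] H -89.9 -> [0.02, -7.26, 4.03] 0.1
```

View pics/w3c.png

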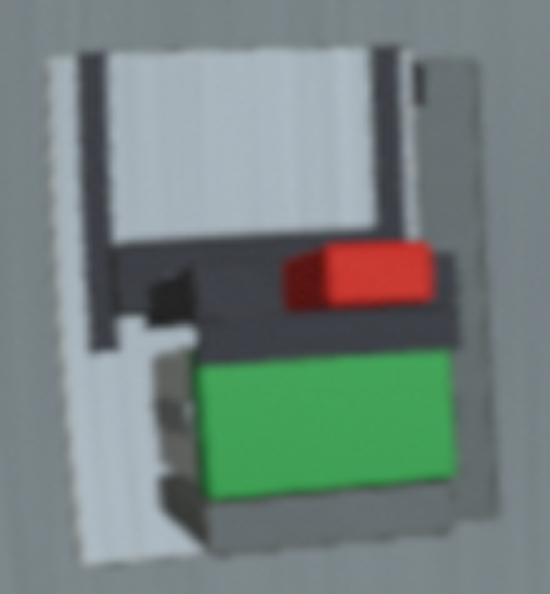

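The crop shows the green lid between the closed jaw's lip and the fixed jaw, with the handle just on the -y side. Clamp yaw is about +1.5°. I'll put the shut fingers on the handle's +y side and push it towards -y.

>>> carry_out --steps '[[[2,-3.3,3],-1.5],[[4.2,-6.7,6],-1.5],[[4.2,-6.7,10],-1.5],[[4.2,-6.7,13],-1.5],[[4.2,-6.7,15.7],-1.5],[[4.2,-6.7,15.7],-1.5],[[4.2,-6.7,15.7],-1.5]]'

```text
time_s: 9.0
tcp_pos: [0.5678, -0.262, 0.184]
ee_rot: [[0.028, -1.0, -0.001], [-1.0, -0.028, -0.002], [0.002, 0.001, -1.0]]
wrist_force: [0.5, 0.2, 1.3]
gripper_width: 0.006
```

>>> carry_out --steps '[[[0.5,0,0],0],[[1.0,0,0],0],[[1.5,0,0],0],[[1.9,0,0],0],[[2.3,0,0],0],[[2.7,0,0],0],[[3.1,0,0],0],[[3.5,0,0],0]]'

```text
time_s: 9.8
tcp_pos: [0.5694, -0.2963, 0.1853]
ee_rot: [[0.029, -1.0, 0.001], [-1.0, -0.029, -0.001], [0.001, -0.001, -1.0]]
wrist_force: [0.2, 5.6, 4.2]
gripper_width: 0.008
```

>>> carry_out --steps '[[[0.4,0,0],0],[[0.8,0,0],0],[[1.2,0,0],0],[[1.6,0,0],0],[[2.0,0,0],0],[[2.4,0,0],0],[[2.8,0,0],0],[[3.2,0,0],0],[[3.5,0,0],0],[[3.8,0,0],0],[[3.8,0,0],0]]'

```text
time_s: 10.9
tcp_pos: [0.5707, -0.3335, 0.1855]
ee_rot: [[0.029, -1.0, 0.002], [-1.0, -0.029, 0.001], [-0.001, -0.002, -1.0]]
wrist_force: [0.5, 4.4, 1.3]
gripper_width: 0.001
```

```bash
python3 - <<'E'
from h import *
im=look('top',['handle','green_center']); im=look('side',['handle','green_center'])
E
```

```text
handle []
green_center [([0.6104, -0.2629, 0.1105], 0.79), ([0.4253, -0.183, 0.018], 0.68), ([0.6022, -0.4835, 0.019], 0.56)]
handle [([0.571, -0.3479, 0.1916], 0.84)]
green_center [([0.6028, -0.4795, 0.0195], 0.78), ([0.6102, -0.2592, 0.1089], 0.67), ([0.4301, -0.1818, 0.0238], 0.57)]
```

>>> carry_out --steps '[[[0.3,0,0],0],[[0.5,0,0],0],[[0.5,0,0],0],[[-0.5,0,0],0],[[-1,0,-1],0],[[-1.5,0,-6],0],[[-4,-1,-10],0],[[-4,-1,-14],0],[[-4,-1,-14],0],[[-4,-1,-14],0]]'

```text
time_s: 12.2
tcp_pos: [0.5794, -0.2939, 0.3274]
ee_rot: [[0.029, -1.0, 0.005], [-1.0, -0.029, -0.001], [0.002, -0.005, -1.0]]
wrist_force: [-0.1, 0.2, -1.3]
gripper_width: 0.005
```

```bash
python3 - <<'E'
from h import *
k=r.calibration('wrist')
im=look('wrist',['handle','green_center']); cv2.imwrite('pics/w4.png',im[100:300,200:440,::-1].repeat(3,0).repeat(3,1)[:600])
hsv=cv2.cvtColor(im,cv2.COLOR_RGB2HSV); m=((hsv[...,0]>50)&(hsv[...,0]<75)&(hsv[...,1]>130)).astype('u1')
n,l,st,c=cv2.connectedComponentsWithStats(m)
for i in range(1,n):
    if st[i,4]>200:
        ct=cv2.findContours((l==i).astype('u1'),0,1)[0][0]; b=cv2.boxPoints(cv2.minAreaRect(ct)); print(st[i],b.tolist())
        for p in b: print(np.round(ray(k,*p,.171),4),np.round(ray(k,*p,.145),4))
go(.599,-.262,.22,-88.5);go(.599,-.262,.124,-88.5)
E
```

```text
handle [([0.5669, -0.352, 0.1894], 0.67)]
green_center [([0.6106, -0.2611, 0.1103], 0.83), ([0.6042, -0.4828, 0.0224], 0.67)]
[268  42  31  36 364] [[267.35687255859375, 46.263938903808594], [274.654296875, 40.65055847167969], [299.18963623046875, 72.54647064208984], [291.8922119140625, 78.15985107421875]]
[ 0.6407 -0.4393  0.171 ] [ 0.6455 -0.4458  0.145 ]
[ 0.6333 -0.4453  0.171 ] [ 0.6375 -0.4523  0.145 ]
[ 0.6068 -0.4106  0.171 ] [ 0.6089 -0.4148  0.145 ]
[ 0.6141 -0.4047  0.171 ] [ 0.6167 -0.4083  0.145 ]
[ 287  190   51   38 1608] [[286.6459045410156, 191.917724609375], [336.8703308105469, 189.406494140625], [338.6932678222656, 225.8653564453125], [288.4688415527344, 228.3765869140625]]
[ 0.6175 -0.2856  0.171 ] [ 0.6205 -0.2796  0.145 ]
[ 0.5645 -0.2899  0.171 ] [ 0.5631 -0.2842  0.145 ]
[ 0.5609 -0.2494  0.171 ] [ 0.5592 -0.2404  0.145 ]
[ 0.6156 -0.2448  0.171 ] [ 0.6184 -0.2354  0.145 ]
[382 202  31  19 321] [[382.0000305175781, 219.0], [401.0000305175781, 200.0], [412.5000305175781, 211.5], [393.5000305175781, 230.5]]
[ 0.5137 -0.2584  0.171 ] [ 0.5082 -0.2501  0.145 ]
[ 0.4942 -0.2804  0.171 ] [ 0.4871 -0.2739  0.145 ]
[ 0.4797 -0.2677  0.171 ] [ 0.4714 -0.2602  0.145 ]
[ 0.4994 -0.2452  0.171 ] [ 0.4927 -0.2359  0.145 ]
t 12.35 p [ 0.5785 -0.2936  0.3239] H -88.4 -> [-3.09, -2.15, 10.39] 0.1
t 12.35 p [ 0.5785 -0.2936  0.3239] H -88.4 -> [-3.08, -2.16, 19.99] 0.1
```

View pics/w4.png

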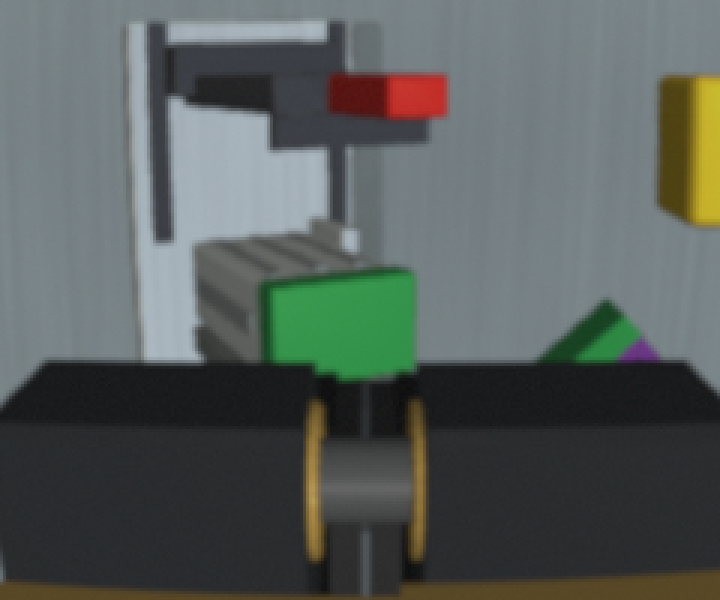

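The jaw is wide open (handle y about -0.352) and the green mould is still in its seat. Opening the gripper, I'll descend over the tilted mould. Closing vertical pads should right it while I lift.

>>> carry_out --steps '[[[-3.1,-2.1,2],0],[[-3.1,-2.1,6],0],[[-3.1,-2.1,10],0],[[-3.1,-2.1,12],0],[[-3.1,-2.1,12],0],[[-3.1,-2.1,14],0],[[-3.1,-2.1,16],0],[[-3.1,-2.1,18],0],[[-3.1,-2.1,19.6],0],[[-3.1,-2.1,19.6],0],[[-3.1,-2.1,19.6],0]]' --gripper 1

```text
time_s: 13.45
tcp_pos: [0.6068, -0.2648, 0.1472]
ee_rot: [[0.034, -0.999, 0.023], [-0.999, -0.034, -0.012], [0.013, -0.023, -1.0]]
wrist_force: [-5.7, 5.5, 41.5]
gripper_width: 0.923
```

Contact at z 0.147 with 41 N. I'll back up and look.

>>> carry_out --steps '[[[0,0,-1.5],0],[[0,0,-2.5],0],[[0,0,-2.5],0]]'

```text
time_s: 13.75
tcp_pos: [0.6075, -0.2651, 0.1752]
ee_rot: [[0.034, -0.999, 0.028], [-0.999, -0.034, -0.013], [0.014, -0.028, -1.0]]
wrist_force: [-0.2, -0.4, -0.7]
gripper_width: 0.996
```

```bash
python3 - <<'E'
from h import *
s=r.sense(); print(s['time_s'],s['tcp_pos'],s['wrist_force'],s['gripper_width'])
im=look('side',['handle','green_center']); cv2.imwrite('pics/s5.png',cv2.resize(im[110:230,270:390,::-1],None,fx=5,fy=5,interpolation=cv2.INTER_CUBIC))
E
```

```text
13.75 [ 0.60748343 -0.26511719  0.17523618] [-0.17229269 -0.41931532 -0.72520866] 0.9963605229553264
handle [([0.5756, -0.3501, 0.1918], 0.84)]
green_center [([0.4296, -0.1794, 0.0201], 0.98), ([0.6109, -0.2605, 0.1107], 0.84), ([0.6011, -0.4811, 0.0226], 0.65)]
```

View pics/s5.png

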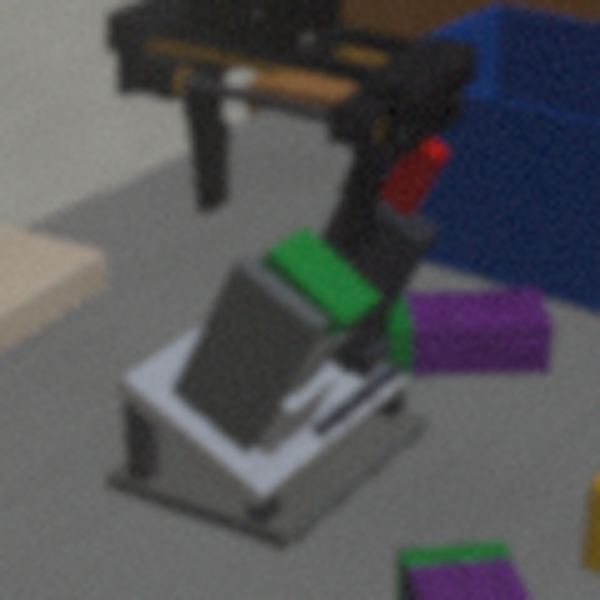

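The side crop shows the jaw open and the mould still seated, with the gripper above it. The fingers were probably still opening when I descended (width 0.92 then, 1.0 now). I'll recentre and go down more slowly.

```bash
python3 - <<'E'
from h import *
im=look('top',['green_center'])
go(.599,-.262,.180,-88.5);go(.599,-.262,.128,-88.5)
E
```

```text
green_center [([0.4267, -0.1801, 0.018], 0.88), ([0.5134, 0.1503, 0.0618], 0.7), ([0.6045, -0.4837, 0.0209], 0.64)]
t 14.0 p [ 0.6053 -0.2644  0.17  ] H -88.1 -> [-0.25, 0.6, -1.02] 0.4
t 14.0 p [ 0.6053 -0.2644  0.17  ] H -88.1 -> [-0.31, 0.7, 4.18] 0.4
```

>>> carry_out --steps '[[[-0.3,0.6,-1],0],[[-0.3,0.6,0],0],[[-0.3,0.6,1],0],[[-0.3,0.65,1.7],0],[[-0.3,0.65,2.3],0],[[-0.3,0.65,2.3],0]]'

```text
time_s: 14.6
tcp_pos: [0.5984, -0.2618, 0.1451]
ee_rot: [[0.034, -0.999, 0.016], [-0.999, -0.034, -0.01], [0.011, -0.016, -1.0]]
wrist_force: [-0.6, -0.5, -0.8]
gripper_width: 0.999
```

No contact this time, so I'm continuing down.

>>> carry_out --steps '[[[0,0,0.5],0],[[0,0,1.0],0],[[0,0,1.6],0],[[0,0,1.6],0],[[0,0,1.6],0]]'

```text
time_s: 15.1
tcp_pos: [0.5938, -0.2637, 0.1354]
ee_rot: [[0.035, -0.999, 0.006], [-0.999, -0.035, -0.014], [0.014, -0.006, -1.0]]
wrist_force: [-15.6, 1.5, 27.4]
gripper_width: 0.998
```

Contact again, with a force along the lid's normal, so the robot-side finger is catching something. I'll ease off slightly and look closely with both cameras.

>>> carry_out --steps '[[[0,0,-0.3],0],[[0,0,-0.3],0]]'

```text
time_s: 15.3
tcp_pos: [0.5946, -0.2641, 0.1403]
ee_rot: [[0.035, -0.999, 0.01], [-0.999, -0.035, -0.015], [0.015, -0.01, -1.0]]
wrist_force: [0.6, 0.2, 0.1]
gripper_width: 1.0
```

```bash
python3 - <<'E'
from h import *
s=r.sense(); print(s['time_s'],s['tcp_pos'],s['wrist_force'],s['moment'],s['gripper_width'])
a=look('side',['green_center']); b=r.capture('wrist')
f=lambda im,y,x,h,w,s:cv2.resize(im[y:y+h,x:x+w,::-1],(w*s,h*s),interpolation=cv2.INTER_CUBIC)
cv2.imwrite('pics/s6.png',np.hstack([f(a,125,290,85,80,7)[:560],np.pad(f(b,150,200,140,240,1),((0,455),(0,0),(0,0)))[:595]]) if 0 else f(a,125,285,85,90,7))
cv2.imwrite('pics/w6.png',f(b,130,190,130,260,3))
E
```

```text
15.3 [ 0.59459381 -0.26410525  0.1402553 ] [0.63870455 0.23160038 0.1451709 ] [ 0.11648118 -0.07220907  0.06574705] 1.0004189948810185
green_center [([0.4306, -0.1828, 0.0213], 0.78), ([0.6042, -0.2625, 0.112], 0.52)]
```

View pics/s6.png

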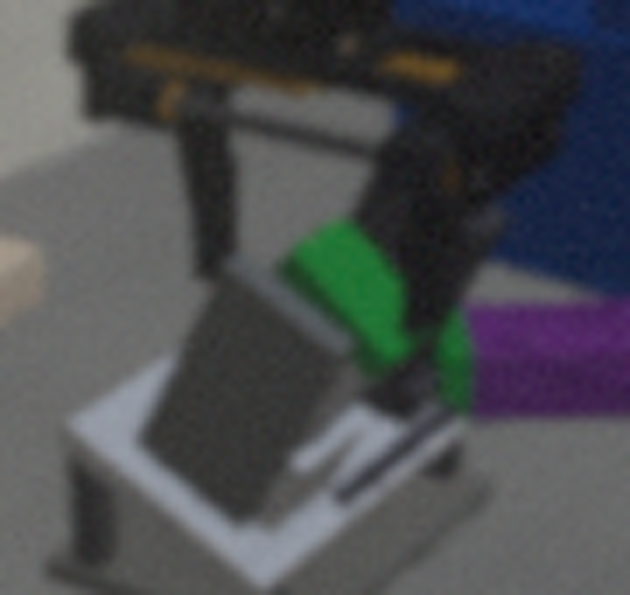

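```bash
python3 - <<'E'
from h import *
k=r.calibration('side'); K=np.array(k['camera_matrix']); T=np.linalg.inv(k['world_from_camera'])
def pj(P):
    c=T[:3,:3]@np.array(P)+T[:3,3]; c=c*[1,-1,-1]; q=K@c; return q[:2]/q[2]
im=cv2.imread('pics/s6.png'); w=cv2.imread('pics/w6.png')
def dot(P,col,o=(285,125),s=7):
    q=(pj(P)-o)*s+s/2; cv2.circle(im,tuple(np.int32(q)),4,col,-1); 
a=np.radians(26.4); yw=np.radians(1.5); C=np.array([.609,-.262,.1095])
Rz=np.array([[np.cos(yw),-np.sin(yw),0],[np.sin(yw),np.cos(yw),0],[0,0,1]])
B=Rz@np.array([[np.cos(a),0,-np.sin(a)],[0,1,0],[np.sin(a),0,np.cos(a)]])
for sx in(-1,1):
  for sy in(-1,1):
    for sz in (-1,1):
      P=C+B@[.03*sx,.02*sy,.055*sz]; dot(P,(0,0,255) if sz>0 else (0,255,255)); 
      if sz>0: print(np.round(P,4))
t=np.array(r.sense()['tcp_pos'])
for sx in (-1,1):
  for e in (.0435,.0585):
    for sy in(-1,1): dot(t+[sx*e,.0095*sy,0],(255,255,0))
w=cv2.resize(w,(520,260)); out=np.zeros((595,800,3),'u1'); out[:, :400]=im[:,130:530]; out[:200,400:]=cv2.resize(w,(400,200)); cv2.imwrite('pics/o7.png',out)
E
```

```text
[ 0.5582 -0.2833  0.1454]
[ 0.5572 -0.2434  0.1454]
[ 0.6119 -0.2819  0.1721]
[ 0.6109 -0.2419  0.1721]
```

View pics/o7.png

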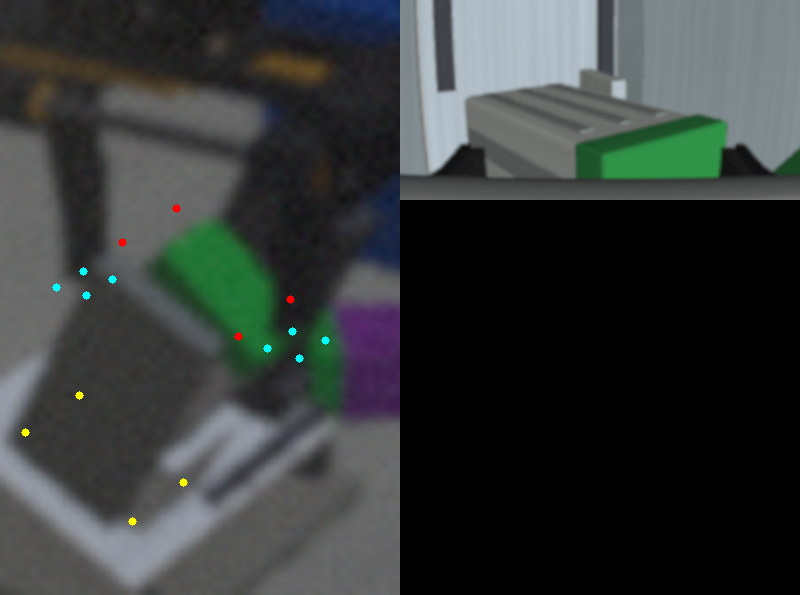

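The overlay suggests the robot-side fingertip was catching the lid's low corner, with only about 3 mm of margin. I'll rise, shift 5 mm towards the robot and go down less deep.

>>> carry_out --steps '[[[0,0,-2.2],0],[[0,0,-3],0],[[0,0,-3],0],[[0,0,-3],0]]'

```text
time_s: 15.85
tcp_pos: [0.5935, -0.2628, 0.1667]
ee_rot: [[0.035, -0.999, 0.005], [-0.999, -0.035, -0.013], [0.013, -0.005, -1.0]]
wrist_force: [0.4, -0.2, -0.3]
gripper_width: 1.001
```

```bash
python3 - <<'E'
from h import *
a=look('side',['green_center']); b=look('top',['green_center']); b=look('wrist',['green_center','handle'])
go(.594,-.262,.16,-88.5);go(.593,-.262,.136,-88.5)
E
```

```text
green_center [([0.6049, -0.2575, 0.111], 0.84), ([0.43, -0.1835, 0.0199], 0.83), ([0.6036, -0.4801, 0.0205], 0.73)]
green_center [([0.4273, -0.1804, 0.0165], 0.6), ([0.6056, -0.4864, 0.0196], 0.55), ([0.6052, -0.2607, 0.1089], 0.51)]
green_center []
handle [([0.5713, -0.3517, 0.187], 0.69)]
t 16.2 p [ 0.5936 -0.263   0.1671] H -88.0 -> [-0.11, -0.04, 0.71] 0.5
t 16.2 p [ 0.5936 -0.263   0.1671] H -88.0 -> [-0.14, 0.07, 3.1] 0.5
```

>>> carry_out --steps '[[[-0.1,0.35,0],0],[[-0.1,0.35,1.0],0],[[-0.1,0.35,1.8],0],[[-0.1,0.35,2.4],0],[[-0.1,0.35,2.9],0],[[-0.1,0.35,2.9],0]]'

```text
time_s: 16.8
tcp_pos: [0.5896, -0.2624, 0.1368]
ee_rot: [[0.035, -0.999, 0.003], [-0.999, -0.035, -0.013], [0.013, -0.003, -1.0]]
wrist_force: [-0.0, 0.0, 0.5]
gripper_width: 1.0
```

No contact; another 8 mm down.

>>> carry_out --steps '[[[0,0,0.3],0],[[0,0,0.6],0],[[0,0,0.8],0],[[0,0,0.8],0]]'

```text
time_s: 17.2
tcp_pos: [0.5895, -0.2624, 0.1284]
ee_rot: [[0.035, -0.999, 0.003], [-0.999, -0.035, -0.013], [0.013, -0.002, -1.0]]
wrist_force: [-0.1, 0.3, 0.1]
gripper_width: 0.999
```

Clear at z 0.128. Now I'll close and then lift gently.

>>> carry_out --steps '[[[0,0,0],0],[[0,0,0],0],[[0,0,0],0],[[0,0,0],0],[[0,0,0],0]]' --gripper -1

```text
time_s: 17.7
tcp_pos: [0.5894, -0.2626, 0.1291]
ee_rot: [[0.035, -0.999, 0.003], [-0.999, -0.035, -0.013], [0.013, -0.002, -1.0]]
wrist_force: [-1.9, 0.4, 4.2]
gripper_width: 0.896
```

>>> carry_out --steps '[[[0,0,-0.4],0],[[0,0,-0.8],0],[[0,0,-1.2],0],[[0,0,-1.6],0],[[0,0,-2],0],[[0,0,-2],0]]'

```text
time_s: 18.3
tcp_pos: [0.5895, -0.2623, 0.1496]
ee_rot: [[0.035, -0.999, 0.003], [-0.999, -0.035, -0.013], [0.013, -0.003, -1.0]]
wrist_force: [-0.0, -0.9, -3.4]
gripper_width: 0.817
```

```bash
python3 - <<'E'
from h import *
s=r.sense(); print(s['tcp_pos'],s['wrist_force'],s['gripper_width'])
a=look('side',['green_center']); cv2.imwrite('pics/s8.png',cv2.resize(a[110:220,270:400,::-1],None,fx=5,fy=5,interpolation=cv2.INTER_CUBIC))
b=look('top',['green_center'])
E
```

```text
[ 0.58951538 -0.26230998  0.14960536] [-0.01017233 -0.91342976 -3.37852663] 0.8166061483822521
green_center [([0.6013, -0.4801, 0.02], 0.92), ([0.4301, -0.1821, 0.0224], 0.81), ([0.5221, 0.2062, 0.0012], 0.6)]
green_center [([0.4254, -0.1814, 0.0171], 0.7), ([0.6326, -0.2567, 0.0754], 0.63), ([0.6037, -0.4834, 0.0189], 0.6)]
```

View pics/s8.png

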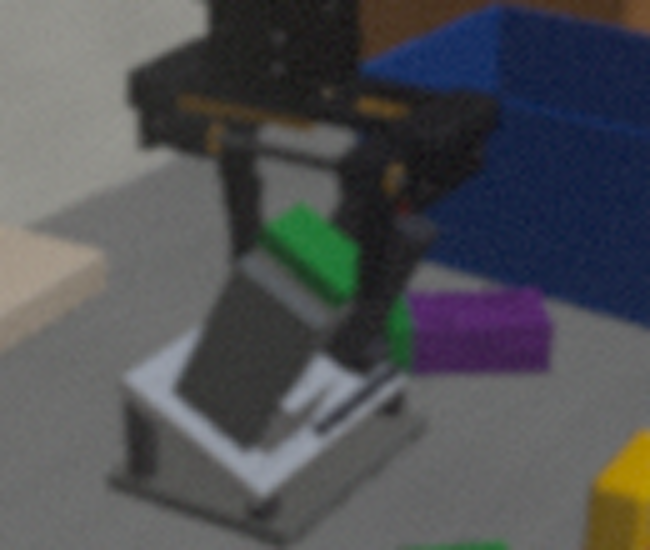

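The mould is held, lifted about 2 cm and partly righted (width 0.82), with its full weight on the wrist. I'm lifting further.

>>> carry_out --steps '[[[0,0,-1],0],[[0,0,-2],0],[[0,0,-3.5],0],[[0,0,-5],0],[[0,0,-7],0],[[0,0,-9],0],[[0,0,-11],0],[[0,0,-13],0],[[0,0,-15],0],[[0,0,-15],0]]'

```text
time_s: 19.5
tcp_pos: [0.5904, -0.2608, 0.3039]
ee_rot: [[0.035, -0.999, 0.011], [-0.999, -0.035, -0.016], [0.016, -0.011, -1.0]]
wrist_force: [0.7, -0.8, -3.2]
gripper_width: 0.778
```

```bash
python3 - <<'E'
from h import *
a=look('side',['green_center']); b=look('top',['green_center']); c=r.capture('wrist')
f=lambda im,y,x,h,w,s:cv2.resize(im[y:y+h,x:x+w,::-1],(w*s,h*s),interpolation=cv2.INTER_CUBIC)
cv2.imwrite('pics/s9.png',np.hstack([f(a,70,270,120,100,4),f(c,120,170,120,300,1).repeat(1,0) if 0 else cv2.resize(c[110:270,190:450,::-1],(400,480))]))
go(.48,-.10,.34,-95); go(.536,.245,.34,-102)
E
```

```text
green_center [([0.4282, -0.1806, 0.0208], 0.94), ([0.6066, -0.2568, 0.2766], 0.69), ([0.6035, -0.4805, 0.0221], 0.61)]
green_center [([0.6036, -0.4833, 0.0209], 0.81), ([0.4259, -0.1789, 0.0171], 0.58)]
t 19.75 p [ 0.5882 -0.26    0.2974] H -88.0 -> [-16.31, 10.26, -4.45] 7.0
t 19.75 p [ 0.5882 -0.26    0.2974] H -88.0 -> [-50.59, 3.47, -4.86] 14.0
```

View pics/s9.png

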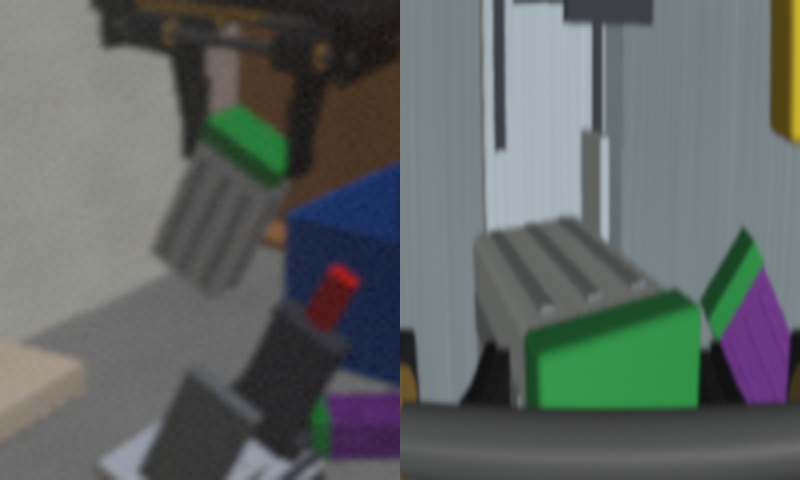

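The left panel shows the mould hanging in the fingers, still leaning about 20°; the right panel shows its lid between the fingers. That is a shallow grip. I'll set it on the free table between clamp and rack to right it and take a deeper grip, then carry it on.

```bash
python3 - <<'E'
from h import *
go(.565,-.125,.30,-90); go(.565,-.125,.11,-90)
E
```

```text
t 19.75 p [ 0.5882 -0.26    0.2974] H -88.0 -> [-13.56, 1.85, -0.42] 2.0
t 19.75 p [ 0.5882 -0.26    0.2974] H -88.0 -> [-13.79, 1.84, 18.58] 2.0
```

>>> carry_out --steps '[[[-2,0.3,-0.4],0],[[-5,0.6,-0.4],1],[[-8,1,-0.4],2],[[-11,1.4,-0.4],2],[[-13.7,1.8,0],2],[[-13.7,1.8,3],2],[[-13.7,1.8,6],2],[[-13.7,1.8,9],2],[[-13.7,1.8,12],2],[[-13.7,1.8,15],2],[[-13.7,1.8,17],2],[[-13.7,1.8,18],2],[[-13.7,1.8,18],2]]'

```text
time_s: 21.05
tcp_pos: [0.5643, -0.1259, 0.1139]
ee_rot: [[-0.0, -1.0, -0.004], [-1.0, 0.0, -0.012], [0.012, 0.004, -1.0]]
wrist_force: [-0.2, -0.1, -3.8]
gripper_width: 0.773
```

>>> carry_out --steps '[[[0,0,0.4],0],[[0,0,0.8],0],[[0,0,1.2],0],[[0,0,1.4],0],[[0,0,1.4],0]]'

```text
time_s: 21.55
tcp_pos: [0.5641, -0.126, 0.0998]
ee_rot: [[-0.0, -1.0, -0.005], [-1.0, 0.0, -0.012], [0.012, 0.005, -1.0]]
wrist_force: [-0.7, -0.2, -3.8]
gripper_width: 0.772
```

Still hanging freely. I'll lower more slowly until it touches.

>>> carry_out --steps '[[[0,0,0.3],0],[[0,0,0.6],0],[[0,0,0.9],0],[[0,0,0.9],0]]'

```text
time_s: 21.95
tcp_pos: [0.5644, -0.1266, 0.0926]
ee_rot: [[0.001, -1.0, -0.004], [-1.0, -0.001, -0.013], [0.013, 0.004, -1.0]]
wrist_force: [-2.6, 0.5, 5.6]
gripper_width: 0.776
```

Touching. Dragging away from the robot (+x, tool -y) so friction at the base rights it.

>>> carry_out --steps '[[[0,-0.4,0.1],0],[[0,-0.8,0.2],0],[[0,-1.2,0.2],0],[[0,-1.6,0.2],0],[[0,-2.0,0.2],0],[[0,-2.4,0.2],0],[[0,-2.4,0.2],0]]'

```text
time_s: 22.65
tcp_pos: [0.5869, -0.1277, 0.0938]
ee_rot: [[0.002, -1.0, -0.008], [-1.0, -0.002, -0.016], [0.016, 0.008, -1.0]]
wrist_force: [-7.0, -0.3, 14.6]
gripper_width: 0.719
```

>>> carry_out --steps '[[[0,-0.5,0],0],[[0,-1.0,0],0],[[0,-1.5,0],0],[[0,-2.0,0],0],[[0,-2.0,0],0]]'

```text
time_s: 23.15
tcp_pos: [0.6058, -0.1281, 0.0952]
ee_rot: [[0.003, -1.0, -0.013], [-1.0, -0.003, -0.018], [0.018, 0.013, -1.0]]
wrist_force: [-5.5, 0.7, 11.8]
gripper_width: 0.702
```

Nearly upright (width 0.70). Now I'll release, lower 2 cm and regrip deeper.

>>> carry_out --steps '[[[0,0,0],0],[[0,0,0],0],[[0,0,0],0],[[0,0,0],0],[[0,0,0.7],0],[[0,0,1.4],0],[[0,0,2.0],0],[[0,0,2.0],0]]' --gripper 1

```text
time_s: 23.95
tcp_pos: [0.6047, -0.1285, 0.0736]
ee_rot: [[0.003, -1.0, -0.016], [-1.0, -0.003, -0.018], [0.018, 0.016, -1.0]]
wrist_force: [0.1, 0.0, -0.2]
gripper_width: 1.0
```

>>> carry_out --steps '[[[0,0,0],0],[[0,0,0],0],[[0,0,0],0],[[0,0,0],0],[[0,0,0],0],[[0,0,0],0]]' --gripper -1

```text
time_s: 24.55
tcp_pos: [0.6064, -0.1285, 0.075]
ee_rot: [[0.004, -1.0, -0.011], [-1.0, -0.003, -0.018], [0.018, 0.011, -1.0]]
wrist_force: [4.6, 0.3, 5.8]
gripper_width: 0.723
```

>>> carry_out --steps '[[[0,0,-0.5],0],[[0,0,-1],0],[[0,0,-2],0],[[0,0,-3],0],[[0,0,-3],0]]'

```text
time_s: 25.05
tcp_pos: [0.6075, -0.128, 0.1068]
ee_rot: [[0.004, -1.0, -0.009], [-1.0, -0.004, -0.018], [0.018, 0.009, -1.0]]
wrist_force: [0.8, -1.0, -3.5]
gripper_width: 0.724
```

```bash
python3 - <<'E'
from h import *
a=look('side',['green_center']); b=look('top',['green_center'])
go(.50,-.10,.26,-90); go(.50,.10,.30,-100);go(.538,.270,.30,-102)
E
```

```text
green_center [([0.431, -0.1811, 0.0237], 0.97), ([0.6111, -0.1216, 0.092], 0.84), ([0.4618, -0.0266, 0.0002], 0.26)]
green_center [([0.6016, -0.4833, 0.0214], 0.77), ([0.7655, 0.0803, -0.0006], 0.69), ([0.4278, -0.1781, 0.0167], 0.59)]
t 25.25 p [ 0.6061 -0.1279  0.1045] H -89.8 -> [-2.55, 10.8, -15.46] 0.2
t 25.25 p [ 0.6061 -0.1279  0.1045] H -89.8 -> [-22.48, 10.79, -19.81] 10.2
t 25.25 p [ 0.6061 -0.1279  0.1045] H -89.8 -> [-39.46, 6.94, -20.16] 12.2
```

Width 0.723 means it was gripped with a lean of about 4–5°. I'll set it down again, recentre 6 mm towards +x and grip lower.

>>> carry_out --steps '[[[0,0,1],0],[[0,0,2],0],[[0,0,2.6],0],[[0,0,2.9],0],[[0,0,2.9],0]]'

```text
time_s: 25.75
tcp_pos: [0.6054, -0.1285, 0.0752]
ee_rot: [[0.003, -1.0, -0.014], [-1.0, -0.003, -0.018], [0.018, 0.014, -1.0]]
wrist_force: [0.3, 1.0, -3.5]
gripper_width: 0.723
```

>>> carry_out --steps '[[[0,0,0],0],[[0,0,0],0],[[0,0,0],0],[[0,0,0],0],[[0,-0.6,0.3],0],[[0,-0.6,0.9],0],[[0,-0.6,1.5],0],[[0,-0.6,1.5],0]]' --gripper 1

```text
time_s: 26.55
tcp_pos: [0.6101, -0.1287, 0.0585]
ee_rot: [[0.003, -1.0, -0.017], [-1.0, -0.003, -0.018], [0.018, 0.017, -1.0]]
wrist_force: [-1.0, -1.4, 0.2]
gripper_width: 1.003
```

```bash
python3 - <<'E'
from h import *
k=r.calibration('wrist'); im=look('wrist',['green_center'])
hsv=cv2.cvtColor(im,cv2.COLOR_RGB2HSV); m=((hsv[...,0]>50)&(hsv[...,0]<75)&(hsv[...,1]>130)).astype('u1')
n,l,st,c=cv2.connectedComponentsWithStats(m)
for i in range(1,n):
    if st[i,4]>200:
        print(st[i])
        for v in (st[i,1]+6,st[i,1]+st[i,3]-6):
            u=np.nonzero(l[v]==i)[0]; print(v,[np.round(ray(k,q,v,.11),4).tolist() for q in (u.min(),u.max())])
look('side',['green_center'])
print(r.sense()['tcp_pos'],r.sense()['wrist_force'])
E
```

```text
green_center [([0.4264, -0.1799, 0.0199], 0.73)]
[ 481   78   76   64 2606]
84 [[0.5297, -0.2145, 0.11], [0.5095, -0.2177, 0.11]]
136 [[0.5449, -0.1912, 0.11], [0.5292, -0.1924, 0.11]]
[242 239 137   7 713]
245 [[0.6209, -0.1472, 0.11], [0.6012, -0.1471, 0.11]]
240 [[0.6426, -0.1491, 0.11], [0.5906, -0.149, 0.11]]
[ 239  273  143   37 3934]
279 [[0.645, -0.1317, 0.11], [0.5878, -0.1317, 0.11]]
304 [[0.6454, -0.1194, 0.11], [0.6234, -0.1202, 0.11]]
green_center [([0.6142, -0.1241, 0.0541], 0.86), ([0.6028, -0.4808, 0.0208], 0.68), ([0.4317, -0.1811, 0.0215], 0.63)]
[ 0.61132347 -0.12875725  0.06017406] [-0.15597076  0.17878449 -0.41462751]
```

The mould stands on the table (centre z 0.054). Its lid is centred at x 0.6165, so I'll shift +5 mm and grip.

>>> carry_out --steps '[[[0,-0.5,0],0],[[0,-0.5,0],0],[[0,-0.5,0],0]]'

```text
time_s: 27.05
tcp_pos: [0.6166, -0.1287, 0.0602]
ee_rot: [[0.003, -1.0, -0.013], [-1.0, -0.003, -0.018], [0.018, 0.013, -1.0]]
wrist_force: [-0.3, 0.5, 0.1]
gripper_width: 1.001
```

>>> carry_out --steps '[[[0,0,0],0],[[0,0,0],0],[[0,0,0],0],[[0,0,0],0],[[0,0,0],0],[[0,0,0],0]]' --gripper -1

```text
time_s: 27.65
tcp_pos: [0.6164, -0.1287, 0.0603]
ee_rot: [[0.003, -1.0, -0.014], [-1.0, -0.003, -0.018], [0.018, 0.014, -1.0]]
wrist_force: [-1.3, 0.5, 0.6]
gripper_width: 0.689
```

>>> carry_out --steps '[[[0,0,-0.5],0],[[0,0,-1.5],0],[[0,0,-3],0],[[0,0,-5],0],[[0,0,-8],0],[[0,0,-11],0],[[0,0,-14],0],[[0,0,-17],0],[[0,0,-20],0],[[0,0,-20],0]]'

```text
time_s: 28.65
tcp_pos: [0.6214, -0.1255, 0.2662]
ee_rot: [[0.004, -1.0, -0.003], [-1.0, -0.004, -0.019], [0.019, 0.003, -1.0]]
wrist_force: [1.4, 0.2, -2.8]
gripper_width: 0.688
```

```bash
python3 - <<'E'
from h import *
go(.50,.06,.27,-100);go(.538,.270,.24,-102)
E
```

```text
t 28.65 p [ 0.6214 -0.1255  0.2662] H -89.8 -> [-18.59, 12.08, -0.7] 10.2
t 28.65 p [ 0.6214 -0.1255  0.2662] H -89.8 -> [-39.62, 8.19, 1.88] 12.2
```

Flush grip (0.689). Carrying it over to the slot, going round the bottle.

>>> carry_out --steps '[[[-1,3,-1],0],[[-2,6,-1],2],[[-4,9,-1],4],[[-7,11,-1],6],[[-10,12,-1],8],[[-14,12,-1],10],[[-18,12,-1],11],[[-22,12,-1],12.2],[[-26,11,-1],12.2],[[-30,10,-1],12.2],[[-34,9,-1],12.2],[[-37,8.4,-1],12.2],[[-39.6,8.2,-1],12.2],[[-39.6,8.2,-1],12.2],[[-39.6,8.2,-1],12.2]]'

```text
time_s: 30.15
tcp_pos: [0.5371, 0.2703, 0.2671]
ee_rot: [[-0.207, -0.978, -0.006], [-0.978, 0.207, -0.021], [0.022, 0.001, -1.0]]
wrist_force: [0.2, -0.7, -3.7]
gripper_width: 0.689
```

```bash
python3 - <<'E'
from h import *
a=look('side',['green_center','red_center','yellow_center','blue_center']); look('top',['green_center','red_center','rack'])
go(.5379,.2701,.15,-102)
go(.5379,.2701,.08,-102)
E
```

```text
green_center [([0.5388, 0.2754, 0.261], 0.84), ([0.6021, -0.4828, 0.0203], 0.79), ([0.4277, -0.1809, 0.0203], 0.55)]
red_center [([0.5286, 0.2273, 0.0668], 0.55)]
yellow_center [([0.3513, -0.0784, 0.0003], 0.59), ([0.5221, 0.1897, 0.0606], 0.57)]
blue_center [([0.5116, 0.149, 0.0597], 0.68)]
green_center [([0.4288, -0.1793, 0.0177], 0.98), ([0.6011, -0.4833, 0.0197], 0.68), ([0.535, 0.2722, 0.2662], 0.63)]
red_center [([0.5361, 0.2252, 0.0626], 0.48), ([0.5216, 0.1856, 0.0603], 0.41)]
rack [([0.5256, 0.2079, 0.0011], 0.57)]
t 30.6 p [0.538  0.2699 0.2691] H -102.0 -> [-0.24, 0.04, 11.9] -0.0
t 30.6 p [0.538  0.2699 0.2691] H -102.0 -> [-0.38, 0.05, 18.9] -0.0
```

Aligned over the slot. Descending in stages.

>>> carry_out --steps '[[[-0.1,0,3],0],[[-0.2,0,7],0],[[-0.2,0,10.5],0],[[-0.25,0,13],0],[[-0.3,0,14.5],0],[[-0.3,0,14.5],0]]'

```text
time_s: 31.2
tcp_pos: [0.5369, 0.2688, 0.1214]
ee_rot: [[-0.209, -0.978, -0.007], [-0.978, 0.209, -0.022], [0.023, 0.002, -1.0]]
wrist_force: [-0.4, -0.4, -4.4]
gripper_width: 0.689
```

```bash
python3 - <<'E'
from h import *
print(r.sense()['wrist_force']); go(.5379,.2701,.07,-102)
E
```

```text
[-0.39688182 -0.4129427  -4.36157951]
t 31.2 p [0.5369 0.2688 0.1214] H -102.1 -> [-0.26, -0.08, 5.13] -0.1
```

>>> carry_out --steps '[[[-0.2,-0.1,0.7],0],[[-0.2,-0.1,1.4],0],[[-0.2,-0.1,2.1],0],[[-0.2,-0.1,2.8],0],[[-0.2,-0.1,3.5],0],[[-0.2,-0.1,4.2],0],[[-0.2,-0.1,4.2],0]]'

```text
time_s: 31.9
tcp_pos: [0.5373, 0.2691, 0.078]
ee_rot: [[-0.209, -0.978, -0.009], [-0.978, 0.209, -0.024], [0.025, 0.004, -1.0]]
wrist_force: [-0.5, -0.2, -3.7]
gripper_width: 0.685
```

Below the rails with no contact. Now the last centimetre to the floor.

>>> carry_out --steps '[[[0,0,0.4],0],[[0,0,0.8],0],[[0,0,1.1],0],[[0,0,1.4],0],[[0,0,1.4],0],[[0,0,1.4],0]]'

```text
time_s: 32.5
tcp_pos: [0.5372, 0.2688, 0.0661]
ee_rot: [[-0.208, -0.978, -0.009], [-0.978, 0.208, -0.024], [0.025, 0.003, -1.0]]
wrist_force: [-4.1, -1.8, 6.1]
gripper_width: 0.687
```

On the floor (contact +6 N, weight carried). Release, rise and check.

>>> carry_out --steps '[[[0,0,0],0],[[0,0,0],0]]'

```text
time_s: 32.7
tcp_pos: [0.5374, 0.269, 0.0663]
ee_rot: [[-0.208, -0.978, -0.008], [-0.978, 0.208, -0.023], [0.024, 0.003, -1.0]]
wrist_force: [-0.9, -0.1, -4.1]
gripper_width: 0.684
```

>>> carry_out --steps '[[[0,0,0],0],[[0,0,0],0],[[0,0,0],0],[[0,0,0],0],[[0,0,-1],0],[[0,0,-4],0],[[0,0,-8],0],[[0,0,-12],0],[[0,0,-16],0],[[4,0,-20],0],[[8,0,-24],0],[[8,0,-24],0],[[8,0,-24],0]]' --gripper 1

```text
time_s: 34.0
tcp_pos: [0.523, 0.1956, 0.3115]
ee_rot: [[-0.21, -0.978, -0.003], [-0.978, 0.21, -0.02], [0.02, -0.002, -1.0]]
wrist_force: [0.1, 0.4, -0.3]
gripper_width: 0.997
```

```bash
python3 - <<'E'
from h import *
N=['green_center','red_center','yellow_center','blue_center','rack']
for c in ('side','top'): print(c); look(c,N)
for n in ['cup_a','bottle','bowl','brush','timer']: print(n,[np.round(d['centre'],3).tolist() for d in r.place_of('top',n)][:3])
s=r.sense(); print(s['tcp_pos'],s['wrist_force']); k=r.calibration('wrist'); im=look('wrist',[])
hsv=cv2.cvtColor(im,cv2.COLOR_RGB2HSV); H,S,V=hsv[...,0],hsv[...,1],hsv[...,2]; d=np.array([.2079,.9781]);e=np.array([.9781,-.2079])
for n,a in [('green',(50,75)),('yellow',(22,33)),('blue',(105,125)),('red',(0,6))]:
    m=((H>=a[0])&(H<=a[1])|((n=='red')&(H>=174)))&(S>130)&(V>70)
    q,l,st,_=cv2.connectedComponentsWithStats(m.astype('u1'))
    for i in range(1,q):
        if st[i,4]<500: continue
        v,u=np.nonzero(l==i); P=np.array([ray(k,x,y,.116)[:2] for x,y in zip(u,v)]); R=cv2.minAreaRect((P*1000).astype('f4')); c=np.array(R[0])/1000
        print(n,st[i].tolist(),'s',round(c@d,4),'n',round(c@e,4),np.round(R[1],1),round(R[2],1))
E
```

```text
side
green_center [([0.4298, -0.1814, 0.0206], 0.84), ([0.5383, 0.2733, 0.0585], 0.62), ([0.6033, -0.4841, 0.0199], 0.61)]
red_center [([0.5316, 0.227, 0.0621], 0.72)]
yellow_center [([0.5225, 0.188, 0.0614], 0.62)]
blue_center []
rack [([0.5213, 0.2076, 0.0027], 0.7)]
top
green_center [([0.6034, -0.4814, 0.0178], 0.89), ([0.4269, -0.1787, 0.0165], 0.56), ([0.537, 0.2719, 0.062], 0.46)]
red_center [([0.5319, 0.2284, 0.0615], 0.81), ([0.5713, -0.3501, 0.1891], 0.62)]
yellow_center [([0.5236, 0.184, 0.0619], 0.5)]
blue_center [([0.5136, 0.1479, 0.0614], 0.69), ([0.6803, -0.023, -0.0011], 0.6)]
rack [([0.5251, 0.2085, 0.0027], 0.84), ([0.3564, -0.0778, 0.0007], 0.48), ([0.5233, 0.184, 0.0586], 0.31)]
cup_a [[0.742, 0.249, -0.002], [0.307, 0.14, -0.002], [0.462, -0.022, -0.0]]
bottle [[0.684, -0.022, 0.001], [0.571, -0.351, 0.191]]
bowl [[0.767, 0.084, -0.0]]
brush [[0.766, 0.085, -0.002], [0.355, -0.078, 0.003]]
timer [[0.408, -0.331, -0.001], [0.571, -0.352, 0.191]]
[0.52260668 0.19634234 0.30828311] [0.30747241 0.40549043 0.53860244]
green [298, 228, 48, 18, 857] s 0.3673 n 0.4704 [22.2 57.7] 77.9
yellow [294, 158, 53, 34, 1720] s 0.2913 n 0.472 [38.8 60.2] 77.9
blue [295, 123, 53, 34, 1740] s 0.2507 n 0.4709 [38.  59.8] 77.8
red [295, 193, 51, 32, 1573] s 0.3316 n 0.4723 [38.2 59.7] 79.0
```

All checks agree: green sits about 45 mm from red on the white-end side and at seated height, with yaw matching the row. Handing in.

```bash
python3 -c "
from station import r
print(r.finish_job(), r.sense()['time_s'])"
```

```text
the job is handed in; nothing more can be done
the job is handed in; nothing more can be done
```

The green mould now stands upright in the rack between the red mould and the white end, and the job was handed in at about 35 s of the 69 s allowed. No verdict came back.

**What I did**
- Slid red, yellow and blue together towards the dark end of the rack.
- Pushed the jaw open by its handle; the camera readings put it about 55 mm open.
- Lifted the green mould out and set it down on the table between clamp and rack, to stand it upright and grip it again.
- Lowered it into the slot until the rack floor took its weight, then let go.

**What the last checks showed**
- **Green's position:** its centre is about 45 mm from red's on the white-end side, at about 0.060 m height, and lined up with the row.
- **Other moulds:** all three lids sit squarely on the rack's middle line, within a few millimetres. Red and yellow were at seated height in both cameras. Blue was found by one camera only, also at seated height.
- **Bystanders:** cups, bottle, bowl, brush and timer read within about 6 mm of where they started.
- **Robot:** it was clear of everything.

**What went wrong on the way**
- **Contact at the clamp:** two early descents over the mould touched its lid, with wrist forces of 41 N and 31 N. The first was probably because the fingers were still opening. I think these were finger contacts, but I could not confirm the gripper's body stayed clear, and its limit is 40 N.
- **Mould shifted in its seat:** after those contacts it read about 5 mm off, within camera accuracy. The jaw was already open by then.
- **First two grips were poor:** the mould leaned about 20° in the first and 4–5° in the second. The third grip was flush.

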